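Set the card holder's gap with the knurled wheel

TASK

Get the reader's card holder ready for the next batch: with a fingertip resting on top of the knurled wheel, gently roll the wheel until the blue jaw has closed the gap so far that its red pointer stands over the green gauge mark, then take the finger away. Move the jaw by the wheel alone: do not lift the wheel, do not touch the jaw or the green mark, and leave the dropper bottle, test cassette and sample tub where they stand.

Things in the scene. Friction and masses are not known exactly. Their poses are not given: they have to be found in the camera images.
- holder: Card holder and reader, bolted down: grey base plate 120 (x) x 320 (y) x 12 mm high, turned on the table by up to 0.6 rad. Origin on the table under the middle of the clamp; x runs across the plate, y along it from the wheel (-y end) to the white reader housing (+y end, 73 mm high). The jaw slides to +y to close the gap to the aluminium fence, its face at y = 60 mm, 46 mm high.
- wheel: Knurled black wheel, 28 ridges (four orange), outer radius 32 mm, 36 mm wide, axle level along the holder's x. Origin at its centre: x 0, y -100 mm in the holder's frame, 45 mm above the table; its frame turns with it. Rolling its top towards the holder's +y closes the gap by 8 mm per radian (1 mm per 4 mm at the rim); back opens it. About 0.9 N at the rim turns it; it stays where left.
- carriage (a joint): The wheel and the jaw ride on one sprung steel carriage: how far it is pressed down (m), 0 at rest, 6 mm at its stop, about 0.8 N per mm. Pressed 3 to 5 mm, the wheel turns well under a fingertip that moves level. It springs back up when released. Negative: the wheel is being lifted.
- wheel_top (a point): Top of the wheel at rest, over the middle of its axle, 77 mm above the table; fixed to the holder, with the holder's axes. Aluminium cheeks, 62 mm over their outsides, 76 mm long and 55 mm high, flank the wheel, so its top 22 mm stand free.
- jaw: Blue sliding jaw, 70 (x) x 25 (y) x 22 mm high, its top 46 mm above the table at rest. Origin under its middle; starts fully open with its origin at y = -32.5 mm in the holder's frame and slides up to 52 mm to +y.
- pointer (a point): Point on the centre line of the red pointer, a blade 4 mm wide that sticks 20 mm out of the jaw to the holder's +x side, 45 mm above the table at rest; 50 mm to +x of the holder's middle line. Axes as the holder's.
- rider: Green gauge mark: a block 34 (x) x 8 (y) x 12 mm high on the rail along the holder's +x side, its top 33 mm above the table, below the pointer's path. It stands 14 to 40 mm to +y of the pointer's start, differently each time. Origin on its underside, midway along y, 50 mm to +x of the holder's middle line.
- mark (a point): Point on the green mark's top face, midway along y, level in x with the pointer's point. The pointer is to stand over the mark: the same y in the holder's frame. Axes as the holder's.
- dropper: White dropper bottle with a red cap, 32 mm across, 70 mm high, standing near the holder, loose. Origin under its middle.
- cassette: White test cassette, 70 x 22 x 6 mm, lying on the table near the holder, loose. Origin under its middle.
- tub: Small clear sample tub with a blue lid, 44 mm across, 50 mm high, standing near the holder, loose. Origin under its middle.

How it is judged (in metres and radians):
On the way, in this order (a step that is already met when the one before it is completed fails the run):
1. a fingertip presses the wheel (contact force between the fingers and wheel above 0.5 N and value of joint carriage above 0.0006 m), for 0.1 s.
2. the red pointer stands over the green mark (y of pointer in the frame of mark between -0.004 and 0.004 m), for 0.2 s.
At the end, for the whole second after the job is handed in: The pointer's middle is within 4 mm of the mark's middle along the rail, wheel and jaw are at rest, and the bystanders are within 20 mm of where they stood (all of step 2 and angular speed of wheel below 0.05 rad/s and linear speed of jaw below 0.002 m/s and distance of each of dropper, cassette, tub from where it was at the start of the episode below 0.02 m); the robot touches nothing.
It fails at once if the jaw is pushed directly (contact force between any of the fingers, the arm and jaw above 0.5 N).
It fails at once if the green mark is touched or shifted (contact force between any of the fingers, the arm and rider above 0.5 N or distance of mark from where it was at the start of the episode above 0.002 m).
It fails at once if the wheel is lifted (value of joint carriage below -0.002 m).
It fails at once if the wheel is pressed harder than 30 N (contact force between the fingers and wheel above 30 N).
It fails at once if a bystander is moved or lifted by more than 20 mm (distance of any of dropper, cassette, tub from where it was at the start of the episode above 0.02 m).
It also fails if it takes over 51 s, if anything falls off the work surface, if the arm or the gripper's body presses on something with over 40 N, if the wrist force passes 120 N, or if a joint passes its speed limit or range.

ROBOT

A 6-joint arm with a two-finger parallel gripper is mounted at the origin on the work surface. World frame = base frame: x ahead of the robot, y to its left, z up, the work surface at z = 0. Lengths are in mm, angles in rad, forces in N, time in s.
With the tool pointing down it reaches from about 350 to 975 mm from the base axis. Payload 7.1 kg.
Tool frame: the origin (TCP) lies midway between the tips of the shut fingers; the grasp point (between the pads) lies 19 mm behind it (ctrl.grasp_offset is the distance from the TCP to the grasp point, in mm); z points along the fingers, y is the line along which they close (so a half turn about z gives the same grasp; the last joint's range is limited). The gripper opens to 88 mm and grips with 3 to 60 N. Pads are 20 mm wide; open, the fingers measure 115 mm over their backs; the gripper's body (75 mm by 178 mm) begins 61 mm behind the grasp point.
Start: joints at [-1.324, 0.423, 1.63, -0, 1.089, -0.019], TCP at [164.194, -603.03, 189.375] pointing down, gripper open.
Joint ranges: [-3, 3], [-0.9, 2.11], [0.09, 2.58], [-1.31, 4.45], [0.11, 2.69], [-2.54, 2.54]. Speed limits (rad/s): [2.39, 2.39, 3.01, 3.14, 3.14, 3.14].

INTERFACE

Orientations are given as a rotation vector (axis times angle).
In Python, from workcell import ctrl gives the robot as it stands. The module is installed in compiled form; this text tells all that it offers.
- The arm moves only by the tool servo_tool, never from a script. Its argument "rows" is a list of rows, each a list of 7 numbers: the turn, a rotation vector about the tool's x, y, z as a fraction of full scale, then the shift along the tool's x, y, z as a fraction of full scale, then the finger opening in mm, from 0 to 87.8. A call has 1 to 10 rows; each row is the pose to reach, as a shift and turn from the pose commanded when the call began, along the tool's axes at that moment; what a row does not reach only later rows make up. Full scale, the value 1, is 20 cm for a shift and 1.5 rad for a turn. A row lasts 1/8 s, in which the tool goes at most 62.5 mm and 10.7 degrees, less where a joint would pass 70% of its speed; a pose out of reach is approached as far as the arm can. A call with a number of a shift or a turn outside -1 to 1 is refused whole. A call with a gripper value outside its range is refused whole. The fingers move at their own pace and stop on an object; the grip force is fixed at half the most. Time passes only in rows, so rows that repeat a pose let the fingers close. It gives the time, the measured TCP pose, the force, the opening and the grip force at its end, in the units of the state.
- ctrl.get_obs(): the state, without advancing time (a new reading comes with each control period).
- ctrl.get_image(name): name is "scene" or "top" or "wrist"; returns (picture, depth): 400x640x3 uint8, red, green, blue; 400x640 float32, mm along the optical axis (not along the pixel's ray), 0 where there is no reading.
- ctrl.camera_info(name): a dict with "intrinsics" (3x3 intrinsics, pixels), "R" (3x3) and "t" (3): a world point X has camera coordinates R X + t. Camera axes: x right, y down, z forward; pixel columns grow to the right and rows downward; lengths in mm; the calibration is good to about 2 mm. The wrist camera is an equidistant fisheye: a pixel r from the principal point sees the ray r / f radians off the axis. A picture is of the moment at which its call begins: read the wrist's pose just before it. camera_info takes no time and is no camera call; for the wrist camera it gives the pose at the moment of the call.
- ctrl.close_job(): hands the job in; it is judged then, once.
The state is a dict: "t": time; "qpos": joint angles; "qvel": joint speeds; "joint_torque": joint torques, N m; "ee_pos": TCP position; "orientation": TCP orientation; "ft_force": force on the tool from outside, world axes, zero at the start; "moment": the same for the moment, N m; "width": finger opening in mm; "grasp_force": force on a finger pad.
Only numpy, scipy, OpenCV 4.12 (cv2) and the standard library are available. Lean on these libraries where they do the work, as an engineer would, in place of code of your own. Each camera call takes 0.05 s, during which the arm holds its last target. There are 200 camera calls.

## Working session

There is one attempt and no reset: what is moved stays moved. The work goes in short steps, Python scripts to look and compute and a tool call to move; the robot and the scene stay as the last step left them, time stands still between calls to the robot, and variables do not carry over. Pictures are saved under pics/ and viewed, at most 10 in all, crops included, and the job is handed in when it is done.

Besides the shell and the picture viewer there is one more tool, called after "Call:" as name(argument=value, ...), one argument or row to a line, values as JSON. servo_tool: Moves the arm, as the interface text tells. Its arguments: {"type":"object","properties":{"rows":{"type":"array","items":{"type":"array","items":{"type":"number"}}}},"required":["rows"]}

```bash
mkdir -p pics; python3 - <<'E'
from workcell import ctrl
import cv2,numpy as np
for n in("top","scene"):
    im,d=ctrl.get_image(n); cv2.imwrite(f"pics/{n}1.png",im[:,:,::-1]); np.savez(f"{n}1.npz",im=im,d=d,**ctrl.camera_info(n))
    c=ctrl.camera_info(n);print(c)
o=ctrl.get_obs();print(o['t'],o['ee_pos'],o['orientation'],o['ft_force'])
E
```

```text
{'intrinsics': array([[437.59431622,   0.        , 320.18578358],
       [  0.        , 437.59431622, 200.74254318],
       [  0.        ,   0.        ,   1.        ]]), 'R': array([[-0.04751348, -0.998857  , -0.00521239],
       [-0.97601356,  0.04753554, -0.21245681],
       [ 0.21246174, -0.0050072 , -0.97715656]]), 't': array([-33.90656308, 608.11453967, 642.61609272])}
{'intrinsics': array([[403.11087378,   0.        , 319.65832978],
       [  0.        , 403.11087378, 198.16137031],
       [  0.        ,   0.        ,   1.        ]]), 'R': array([[-0.17106959,  0.98508941, -0.01827683],
       [ 0.57567984,  0.0848832 , -0.81325738],
       [-0.79957984, -0.14964521, -0.58161705]]), 't': array([ 149.52107415, -288.65643375, 1163.56357862])}
0.1 [ 164.04023134 -602.51504703  188.68293075] [-3.11251806e+00 -4.16088945e-01  2.62670254e-04] [ 0.0475718   0.11026378 -0.57331219]
```

View pics/top1.png

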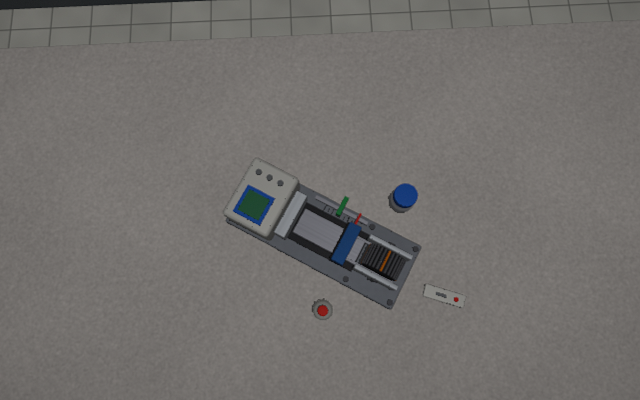

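View pics/scene1.png

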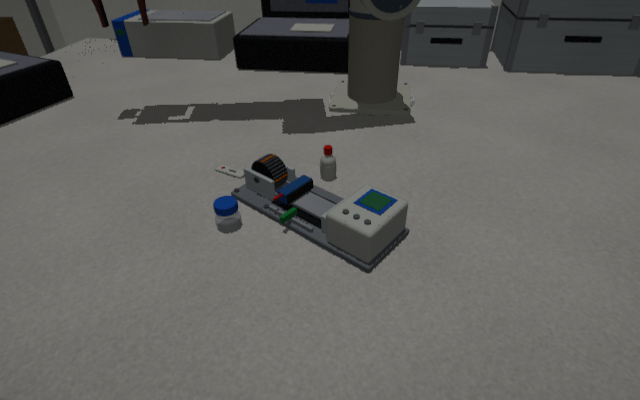

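The top view shows the wheel at about (382,260), the jaw at (346,244), the red pointer at (357,219) and the green mark at (342,207). The tub is at (404,196), the dropper at (322,310) and the cassette at (444,296). Next I'll measure these in world coordinates.

```bash
cat > h.py <<'E'
import numpy as np,cv2
def pts(z,u,v,d):
    K,R,t=z['intrinsics'],z['R'],z['t']
    c=np.stack([(u-K[0,2])/K[0,0]*d,(v-K[1,2])/K[1,1]*d,d],-1)
    return (c-t)@R
def onplane(z,u,v,h):
    K,R,t=z['intrinsics'],z['R'],z['t']
    r=np.stack([(u-K[0,2])/K[0,0],(v-K[1,2])/K[1,1],np.ones(len(u))],-1)@R
    C=-R.T@t
    return C+r*((h-C[2])/r[:,2])[:,None]
E
python3 - <<'E'
from h import *
z=np.load('top1.npz');im=z['im'].astype(int);d=z['d']
V,U=np.mgrid[:400,:640];P=pts(z,U,V,d)
r,g,b=im[...,0],im[...,1],im[...,2]
def roi(u0,u1,v0,v1): return (U>u0)&(U<u1)&(V>v0)&(V<v1)
M={'green':((g>1.6*r)&(g>1.4*b)&roi(325,365,190,225),33),'red':((r>1.8*g)&(r>1.8*b)&roi(345,370,205,230),45),
'jaw':((b>1.5*r)&(b>1.3*g)&roi(325,365,215,270),46),'orange':((r>1.6*b)&(r>1.2*g)&roi(355,410,235,285),77),
'tub':((b>1.5*r)&roi(385,420,180,215),50),'drop':((r>1.8*g)&roi(305,335,295,325),70),'cas':((r>130)&roi(415,475,280,310),6)}
for k,(m,h) in M.items():
    q=P[m]; u,v=U[m].astype(float),V[m].astype(float); top=m&(abs(P[...,2]-h)<5)
    o=onplane(z,u,v,h)
    ((cx,cy),s,a)=cv2.minAreaRect(o[:,:2].astype(np.float32))
    print(k,m.sum(),top.sum(),'depthmed',np.median(q,0).round(1),'plane mean',o.mean(0).round(1),'rect',round(cx,1),round(cy,1),np.round(s,1),round(a,1))
m=roi(225,425,155,310)&(P[...,2]>68)&(P[...,2]<82); n,l,s,c=cv2.connectedComponentsWithStats(m.astype(np.uint8))
for i in range(1,n):
    if s[i,4]>60:
        q=P[l==i]; print(s[i],q.mean(0).round(1),cv2.minAreaRect(q[:,:2].astype(np.float32)),q[:,2].max())
E
```

```text
green 93 89 depthmed [601.8 -99.2  33.5] plane mean [602.1 -99.2  33. ] rect 602.7 -99.2 [ 7.5 34.7] 60.6
red 26 23 depthmed [ 578.2 -123.5   45.7] plane mean [ 577.4 -123.3   45. ] rect 577.9 -123.7 [ 3.7 18.8] 60.2
jaw 600 579 depthmed [ 536.6 -100.6   47.1] plane mean [ 537.  -100.9   46. ] rect 537.3 -100.9 [23. 71.] 60.0
orange 90 82 depthmed [ 503.4 -158.3   76.6] plane mean [ 503.6 -157.1   77. ] rect 504.6 -155.3 [58.8 38.6] 59.9
tub 471 437 depthmed [ 611.3 -203.6   50.7] plane mean [ 611.6 -203.7   50. ] rect 611.7 -203.6 [37.2 42.4] 42.0
drop 91 86 depthmed [434.2 -57.8  70.7] plane mean [434.2 -57.9  70. ] rect 434.4 -57.7 [14.9 14.9] 41.3
cas 294 293 depthmed [ 446.9 -256.6    6.6] plane mean [ 447.  -258.4    6. ] rect 446.1 -262.7 [65.7 18. ] 68.9
[ 226  158   73   78 3240] [616.9  32.1  71.5] ((617.96728515625, 32.30238342285156), (83.62957763671875, 107.99656677246094), 59.12712478637695) 77.64505415880896
[367 244  35  33 633] [ 504.4 -158.5   74.1] ((504.9905700683594, -159.02796936035156), (46.17196273803711, 36.53749465942383), 59.219703674316406) 80.4057532998309
```

Call:
servo_tool(
  rows=[
    [0, 0, 0.07, 0.15, -0.12, 0, 0],
    [0, 0, 0.15, 0.35, -0.27, 0, 0],
    [0, 0, 0.25, 0.55, -0.42, 0, 0],
    [0, 0, 0.35, 0.75, -0.57, 0, 0],
    [0, 0, 0.45, 0.95, -0.73, 0, 0],
    [0, 0, 0.53, 1, -0.76, 0, 0],
    [0, 0, 0.53, 1, -0.76, 0, 0],
    [0, 0, 0.53, 1, -0.76, 0, 0],
  ],
)

```text
t: 1.1
ee_pos: [316.9, -404.2, 189.3]
orientation: [3.033, -0.818, -0.0]
ft_force: [0.1, -0.2, 0.7]
width: 11.6
grasp_force: 0.0
```

Call:
servo_tool(
  rows=[
    [0, 0, 0, 0, -0.2, 0, 0],
    [0, 0, 0, 0, -0.45, 0, 0],
    [0, 0, 0, 0.05, -0.7, 0, 0],
    [0, 0, 0, 0.1, -0.9, 0, 0],
    [0, 0, 0, 0.19, -1, 0, 0],
    [0, 0, 0, 0.19, -1, 0, 0],
  ],
)

```text
t: 1.85
ee_pos: [452.0, -250.7, 189.3]
orientation: [3.033, -0.818, 0.001]
ft_force: [-1.0, 0.3, 0.1]
width: 0.1
grasp_force: 0.0
```

Call:
servo_tool(
  rows=[
    [0, 0, 0, 0, -0.15, 0.05, 0],
    [0, 0, 0, 0, -0.3, 0.15, 0],
    [0, 0, 0, 0, -0.44, 0.25, 0],
    [0, 0, 0, 0, -0.44, 0.35, 0],
    [0, 0, 0, 0, -0.44, 0.4, 0],
    [0, 0, 0, 0, -0.44, 0.4, 0],
  ],
)

```text
t: 2.6
ee_pos: [494.4, -175.2, 108.9]
orientation: [-3.032, 0.823, 0.002]
ft_force: [0.3, -0.8, 1.4]
width: 0.5
grasp_force: 0.0
```

```bash
python3 - <<'E'
from workcell import ctrl
import cv2,numpy as np
c=ctrl.camera_info("wrist");im,d=ctrl.get_image("wrist"); cv2.imwrite("pics/w1.png",im[:,:,::-1]); np.savez("w1.npz",im=im,d=d,**c)
o=ctrl.get_obs();print(o['t'],o['ee_pos'],o['orientation'],o['ft_force'],o['width'],o['qpos'])
E
```

```text
2.65 [ 495.02680317 -175.26758036  109.50222531] [ 3.03181121e+00 -8.23124722e-01 -4.56421108e-04] [ 0.65285383 -0.32329451 -0.29369411] 0.6373278620818775 [-3.62908640e-01  3.91199286e-01  1.90765156e+00 -7.84527864e-05
  8.43028025e-01  1.73815127e+00]
```

View pics/w1.png

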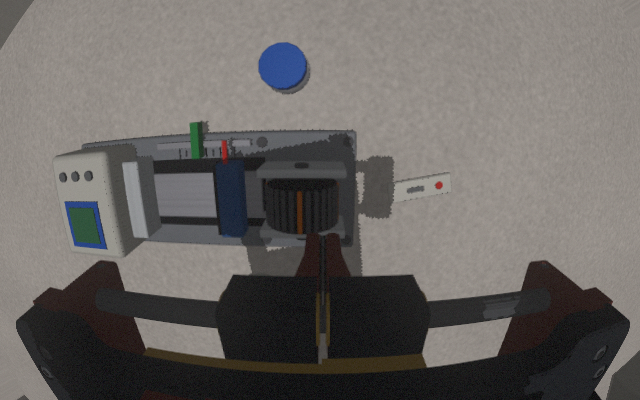

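The fingertip, at about (323,235), is over the -y side of the wheel. I'll do one test stroke and measure it.

Call:
servo_tool(
  rows=[
    [0, 0, 0, 0, 0, 0.1, 0],
    [0, 0, 0, 0, 0, 0.15, 0],
    [0, 0, 0, 0, 0, 0.18, 0],
    [0, 0, 0, 0, 0, 0.18, 0],
    [0, 0, 0, 0, -0.03, 0.18, 0],
    [0, 0, 0, 0, -0.07, 0.18, 0],
    [0, 0, 0, 0, -0.11, 0.18, 0],
    [0, 0, 0, 0, -0.15, 0.18, 0],
    [0, 0, 0, 0, -0.18, 0.18, 0],
    [0, 0, 0, 0, -0.18, 0.18, 0],
  ],
)

```text
t: 3.9
ee_pos: [513.8, -142.9, 73.4]
orientation: [3.033, -0.82, 0.0]
ft_force: [0.4, 0.1, 0.0]
width: 0.5
grasp_force: 0.0
```

Call:
servo_tool(
  rows=[
    [0, 0, 0, 0, 0, -0.05, 0],
    [0, 0, 0, 0, 0, -0.15, 0],
    [0, 0, 0, 0, 0.18, -0.15, 0],
    [0, 0, 0, 0, 0.18, -0.15, 0],
  ],
)

```text
t: 4.4
ee_pos: [494.8, -175.8, 104.2]
orientation: [3.031, -0.825, 0.001]
ft_force: [-0.6, 0.4, -0.3]
width: 0.6
grasp_force: 0.0
```

```bash
cat > meas.py <<'E'
from workcell import ctrl
from h import *
im,d=ctrl.get_image("top");z=ctrl.camera_info("top");cv2.imwrite(f"pics/t{ctrl.get_obs()['t']:.2f}.png",im[:,:,::-1])
im=im.astype(int);V,U=np.mgrid[:400,:640];r,g,b=im[...,0],im[...,1],im[...,2]
roi=(U>325)&(U<370)&(V>190)&(V<230)
y=np.array([.504,.864])
def f(m,h):
    o=onplane(z,U[m].astype(float),V[m].astype(float),h)[:,:2]; w=cv2.minAreaRect(o.astype(np.float32))
    return m.sum(),o.mean(0).round(1),np.round(w[0],1),np.round(w[1],1)
G=f((g>1.6*r)&(g>1.4*b)&roi,33);R=f((r>1.8*g)&(r>1.8*b)&roi,45)
J=f((b>1.5*r)&(b>1.3*g)&(U>315)&(U<365)&(V>205)&(V<270),46)
print(G,R,J,'gap mean',(G[1]-R[1])@y,'rect',(G[2]-R[2])@y,'jaw y',J[2]@y)
o=ctrl.get_obs();print(o['t'],o['ee_pos'],o['ft_force'])
E
python3 meas.py
```

```text
(np.int64(91), array([601.8, -99. ]), array([602.4, -99. ]), array([ 7.5, 33.9])) (np.int64(0), array([nan, nan]), array([0., 0.]), array([0., 0.])) (np.int64(293), array([526.2, -91.8]), array([ 537.2, -101.1]), array([23.1, 70.8])) gap mean nan rect 218.0736 jaw y 183.3984
4.45 [ 495.23469184 -175.13582266  104.00606068] [ 1.19469739 -0.20376611  1.32241385]meas.py:9: RuntimeWarning: Mean of empty slice.
  return m.sum(),o.mean(0).round(1),np.round(w[0],1),np.round(w[1],1)
  ret = um.true_divide(
```

```bash
python3 - <<'E'
import cv2,glob
from workcell import ctrl
f=cv2.imread(glob.glob('pics/t4*.png')[0]);a=cv2.resize(f[150:310,220:470],None,fx=2.4,fy=2.4)
im,d=ctrl.get_image("wrist");import numpy as np
b=cv2.resize(im[60:280,40:460,::-1],(600,314))
cv2.imwrite('pics/v1.png',np.vstack([a[:270],b]))
E
```

```text
(no output)
```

View pics/v1.png

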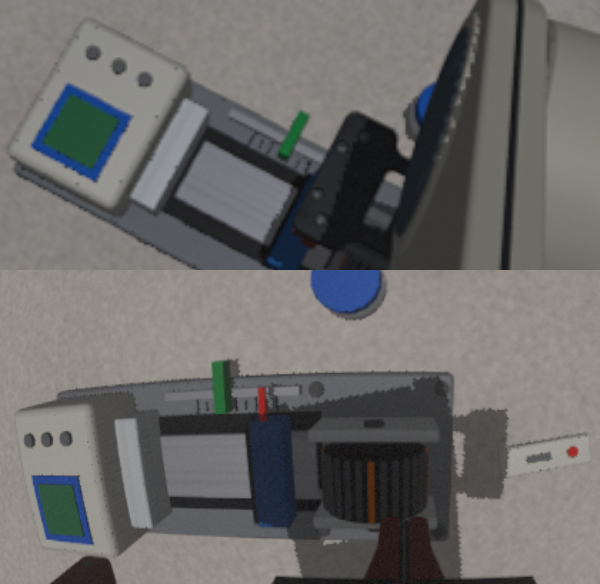

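```bash
cat > wr.py <<'E'
from workcell import ctrl
from h import *
def wrist():
    o=ctrl.get_obs();c=ctrl.camera_info("wrist");im,d=ctrl.get_image("wrist")
    K,R,t=c['intrinsics'],c['R'],c['t'];V,U=np.mgrid[:400,:640]
    x=(U-K[0,2])/K[0,0];y=(V-K[1,2])/K[1,1];r=np.hypot(x,y)+1e-9
    s=np.tan(np.minimum(r,1.5))/r
    P=(np.stack([x*s*d,y*s*d,d],-1)-t)@R; P[d<=0]=np.nan
    return o,c,im.astype(int),P,U,V
Y=np.array([.503,.864]);X=np.array([.864,-.503]);W=np.array([504.2,-158.9])
def loc(p): return np.stack([(p[...,:2]-W)@X,(p[...,:2]-W)@Y,p[...,2]],-1)
E
python3 - <<'E'
from wr import *
o,c,im,P,U,V=wrist();L=loc(P);r,g,b=im[...,0],im[...,1],im[...,2]
print(o['t'],o['ee_pos'],loc(o['ee_pos']))
C=c['R']@o['ee_pos']+c['t'];rr=np.hypot(C[0],C[1]);th=np.arctan2(rr,C[2]);K=c['intrinsics'];print('tcp px',K[0,2]+K[0,0]*th*C[0]/rr,K[1,2]+K[1,1]*th*C[1]/rr)
def s(n,m):
    q=L[m&np.isfinite(L[...,2])];print(n,len(q),'mean',q.mean(0).round(1),'5%',np.percentile(q,3,0).round(1),'95%',np.percentile(q,97,0).round(1))
roi=lambda a,b_,c_,d_:(U>a)&(U<b_)&(V>c_)&(V<d_)
s('green',(g>1.6*r)&(g>1.4*b)&roi(180,215,110,165)&(L[...,2]>29))
s('red',(r>1.8*g)&(r>1.8*b)&roi(213,235,130,165))
s('jaw',(b>1.5*r)&(b>1.3*g)&roi(205,255,150,245)&(L[...,2]>43))
s('wheel',(L[...,2]>70)&(L[...,2]<82)&roi(255,350,165,250))
s('wheelall',(L[...,2]>58)&(L[...,2]<82)&roi(255,350,165,250))
s('fing',(L[...,2]>100)&(L[...,2]<125)&roi(280,360,200,290))
s('orange',(r>1.6*b)&(r>1.2*g)&(L[...,2]<85)&roi(255,350,165,235))
E
```

```text
4.5 [ 495.51796526 -174.65589549  103.80340794] [  0.42393741 -17.98015717 103.80340794]
tcp px 321.69600843456703 230.14503088162954
green 294 mean [55.7 98.8 31.9] 5% [40.1 95.2 30.2] 95% [ 71.5 102.7  33.2]
red 114 mean [46.2 66.1 43.2] 5% [37.2 63.7 18.5] 95% [54.9 74.1 46.2]
jaw 1681 mean [ 2.4 63.8 45.8] 5% [-30.5  54.   44.1] 95% [33.5 74.1 47.1]
wheel 1803 mean [ 1.8 -1.5 73.8] 5% [-15.4 -18.2  70.2] 95% [17.7 14.6 76.7]
wheelall 3193 mean [ 2.6 -2.3 70. ] 5% [-15.7 -28.6  58.8] 95% [18.4 25.2 76.4]<stdin>:6: RuntimeWarning: Mean of empty slice.
  ret = um.true_divide(
Traceback (most recent call last):
IndexError: index -1 is out of bounds for axis 0 with size 0
```

Call:
servo_tool(
  rows=[
    [0, 0, 0, 0, -0.06, 0, 0],
    [0, 0, 0, 0, -0.06, 0.1, 0],
    [0, 0, 0, 0, -0.06, 0.13, 0],
    [0, 0, 0, 0, -0.06, 0.145, 0],
    [0, 0, 0, 0, -0.06, 0.15, 0],
    [0, 0, 0, 0, -0.06, 0.15, 0],
    [0, 0, 0, 0, -0.06, 0.15, 0],
  ],
)

```text
t: 5.42
ee_pos: [501.7, -164.2, 73.7]
orientation: [3.032, -0.822, 0.001]
ft_force: [-0.9, 0.2, 0.3]
width: 0.6
grasp_force: 0.0
```

Call:
servo_tool(
  rows=[
    [0, 0, 0, 0, 0, 0.01, 0],
    [0, 0, 0, 0, 0, 0.01, 0],
    [0, 0, 0, 0, 0, 0.01, 0],
  ],
)

```text
t: 5.8
ee_pos: [501.5, -164.1, 71.4]
orientation: [-3.032, 0.822, 0.0]
ft_force: [-0.5, 0.7, -0.3]
width: 0.3
grasp_force: 0.0
```

Call:
servo_tool(
  rows=[
    [0, 0, 0, 0, -0.01, 0, 0],
    [0, 0, 0, 0, -0.02, 0, 0],
    [0, 0, 0, 0, -0.03, 0, 0],
    [0, 0, 0, 0, -0.03, 0, 0],
  ],
)

```text
t: 6.3
ee_pos: [504.6, -158.7, 71.4]
orientation: [3.032, -0.821, 0.0]
ft_force: [-0.0, 0.6, -0.2]
width: -0.0
grasp_force: 0.0
```

```bash
python3 - <<'E'
from wr import *
o,c,im,P,U,V=wrist();L=loc(P);print(o['t'],o['ee_pos'],o['ft_force'],o['moment'])
w=im[60:280,120:440].astype(np.uint8)[:,:,::-1];cv2.imwrite('pics/v2.png',cv2.resize(w,None,fx=2,fy=2))
E
```

```text
6.3 [ 504.62147219 -158.73044613   71.37919398] [-0.0109669  0.6370202 -0.2103101] [ 0.07132097 -0.02116235  0.03765819]
```

View pics/v2.png

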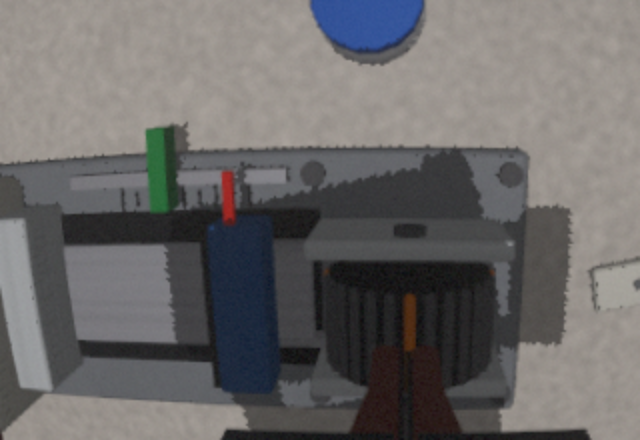

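```bash
python3 - <<'E'
from wr import *
o,c,im,P,U,V=wrist();L=loc(P)
C=-c['R'].T@c['t'];print('cam',loc(C),loc(o['ee_pos']))
for u in (310,316,322,324,330):
  print(u,[(v,*L[v,u].round(1).tolist(),im[v,u].tolist()) for v in range(200,262,5)])
E
```

```text
cam [ 79.20973909  -0.27157138 266.18608155] [ 0.24703876  0.30416564 71.35776945]
310 [(200, 18.4, 8.4, 60.8, [24, 25, 24]), (205, 18.5, 7.9, 72.5, [13, 15, 12]), (210, 15.0, 8.0, 72.4, [17, 24, 24]), (215, 11.9, 8.0, 73.6, [30, 26, 33]), (220, 8.0, 8.1, 72.4, [16, 21, 19]), (225, 4.0, 8.2, 71.5, [24, 19, 19]), (230, 1.0, 8.2, 72.9, [10, 15, 10]), (235, 12.5, 6.7, 108.8, [43, 30, 28]), (240, 12.3, 6.4, 115.0, [41, 24, 28]), (245, 11.8, 6.2, 120.3, [43, 31, 30]), (250, 11.8, 6.0, 126.3, [44, 26, 24]), (255, 11.7, 5.8, 131.6, [44, 32, 29]), (260, 12.4, 5.6, 138.3, [36, 19, 16])]
316 [(200, 18.5, 4.2, 61.0, [22, 22, 23]), (205, 18.4, 4.0, 72.3, [27, 20, 24]), (210, 15.8, 4.0, 74.9, [36, 34, 40]), (215, 12.7, 4.0, 75.9, [36, 36, 38]), (220, 8.9, 4.0, 74.9, [33, 35, 36]), (225, 5.5, 4.1, 75.2, [36, 37, 37]), (230, 1.8, 4.1, 74.9, [29, 31, 34]), (235, 11.9, 3.4, 107.2, [38, 25, 25]), (240, 12.1, 3.2, 114.6, [39, 23, 24]), (245, 12.4, 3.1, 121.6, [37, 21, 16]), (250, 12.1, 3.0, 126.9, [39, 24, 19]), (255, 12.1, 2.9, 132.6, [38, 23, 20]), (260, 11.8, 2.8, 137.1, [40, 27, 21])]
322 [(200, 18
[... 818 characters left out ...]
.1, 110.2, [30, 29, 30]), (245, 10.8, -1.0, 118.1, [24, 25, 26]), (250, 10.8, -1.0, 124.2, [13, 15, 21]), (255, 10.8, -1.0, 129.9, [20, 22, 11]), (260, 11.0, -0.9, 135.6, [16, 19, 20])]
330 [(200, 18.3, -5.5, 60.5, [24, 22, 26]), (205, 18.2, -5.2, 71.7, [28, 27, 25]), (210, 15.7, -5.1, 74.6, [10, 10, 10]), (215, 12.3, -5.2, 74.8, [24, 21, 24]), (220, 8.5, -5.2, 73.8, [26, 22, 26]), (225, 5.4, -5.2, 75.1, [23, 21, 21]), (230, 1.7, -5.2, 74.8, [19, 17, 19]), (235, 12.5, -4.4, 108.8, [44, 30, 30]), (240, 12.6, -4.2, 115.9, [41, 27, 22]), (245, 12.5, -4.1, 121.8, [43, 32, 28]), (250, 11.8, -4.0, 126.4, [41, 21, 25]), (255, 12.0, -3.8, 132.4, [42, 23, 25]), (260, 11.7, -3.7, 137.0, [38, 19, 17])]
```

The shut fingertips really end at z of about 102 mm (wrist pixel row 233), roughly 30 mm above the reported TCP. So the first stroke passed through air. I'll lower the finger in steps and watch the force and the picture.

Call:
servo_tool(
  rows=[
    [0, 0, 0, 0, 0, 0.03, 0],
    [0, 0, 0, 0, 0, 0.06, 0],
    [0, 0, 0, 0, 0, 0.08, 0],
    [0, 0, 0, 0, 0, 0.08, 0],
  ],
)

```text
t: 6.9
ee_pos: [504.1, -158.8, 54.8]
orientation: [-3.032, 0.822, 0.002]
ft_force: [0.6, -0.6, 1.0]
width: 0.2
grasp_force: 0.0
```

```bash
python3 - <<'E'
from wr import *
print(ctrl.grasp_offset)
o,c,im,P,U,V=wrist();L=loc(P);print(o['t'],o['ee_pos'],o['ft_force'],o['width'])
for u in (310,316,322,330):
  print(u,[(v,*L[v,u].round(1).tolist()) for v in range(206,250,4)])
cv2.imwrite('pics/v3.png',cv2.resize(im[60:280,120:440].astype(np.uint8)[:,:,::-1],None,fx=2,fy=2))
E
```

```text
18.700000000000003
6.9 [ 504.13786654 -158.77484836   54.84655506] [ 0.55957111 -0.58399082  0.97364932] 0.1992116522385386
310 [(206, 18.3, 7.6, 58.6), (210, 18.7, 7.2, 68.1), (214, 17.7, 7.1, 72.8), (218, 14.7, 7.2, 71.5), (222, 12.6, 7.2, 73.0), (226, 9.8, 7.2, 72.4), (230, 7.0, 7.3, 72.0), (234, 11.6, 6.6, 89.3), (238, 12.1, 6.3, 96.0), (242, 11.2, 6.2, 99.3), (246, 12.2, 5.9, 106.6)]
316 [(206, 18.5, 3.7, 59.2), (210, 18.4, 3.6, 67.3), (214, 18.1, 3.4, 73.7), (218, 15.9, 3.4, 74.8), (222, 13.7, 3.4, 75.8), (226, 10.9, 3.5, 75.4), (230, 8.1, 3.5, 74.8), (234, 12.1, 3.2, 90.6), (238, 11.4, 3.1, 94.6), (242, 11.6, 3.0, 100.2), (246, 11.4, 2.9, 104.8)]
322 [(206, 18.4, -0.2, 59.0), (210, 17.7, -0.2, 65.0), (214, 18.1, -0.2, 73.9), (218, 16.1, -0.2, 75.4), (222, 13.7, -0.2, 75.9), (226, 11.1, -0.2, 75.9), (230, 8.7, -0.1, 76.2), (234, 6.1, -0.1, 76.2), (238, 10.1, -0.2, 91.6), (242, 10.3, -0.2, 97.5), (246, 9.8, -0.2, 101.5)]
330 [(206, 18.3, -5.3, 58.7), (210, 18.0, -5.2, 66.0), (214, 18.0, -5.0, 73.6), (218, 15.9, -5.0, 74.8), (222, 13.3, -5.0, 74.7), (226, 10.3, -5.0, 73.8), (230, 7.6, -5.0, 73.5), (234, 11.7, -4.6, 89.7), (238, 11.7, -4.5, 95.3), (242, 11.9, -4.4, 101.0), (246, 12.1, -4.3, 106.3)]
```

View pics/v3.png

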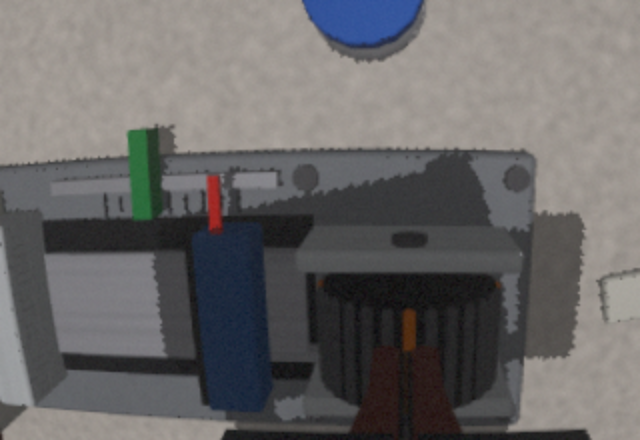

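The tips are now at about 86 mm, still about 9 mm above the wheel top. I'll creep down to contact.

Call:
servo_tool(
  rows=[
    [0, 0, 0, 0, 0, 0.02, 0],
    [0, 0, 0, 0, 0, 0.04, 0],
    [0, 0, 0, 0, 0, 0.05, 0],
    [0, 0, 0, 0, 0, 0.05, 0],
    [0, 0, 0, 0, 0, 0.05, 0],
  ],
)

```text
t: 7.58
ee_pos: [504.6, -158.9, 45.4]
orientation: [-3.032, 0.822, -0.0]
ft_force: [-0.1, -0.5, 0.2]
width: 0.6
grasp_force: 0.0
```

Call:
servo_tool(
  rows=[
    [0, 0, 0, 0, 0, 0.005, 0],
    [0, 0, 0, 0, 0, 0.01, 0],
    [0, 0, 0, 0, 0, 0.01, 0],
    [0, 0, 0, 0, 0, 0.01, 0],
  ],
)

```text
t: 8.07
ee_pos: [504.6, -158.9, 43.4]
orientation: [3.032, -0.822, 0.0]
ft_force: [0.2, -0.8, 0.9]
width: 0.4
grasp_force: 0.3
```

Call:
servo_tool(
  rows=[
    [0, 0, 0, 0, 0, 0.005, 0],
    [0, 0, 0, 0, 0, 0.01, 0],
    [0, 0, 0, 0, 0, 0.01, 0],
    [0, 0, 0, 0, 0, 0.01, 0],
  ],
)

```text
t: 8.57
ee_pos: [504.6, -158.9, 41.4]
orientation: [-3.032, 0.822, -0.0]
ft_force: [-1.3, -0.1, 1.7]
width: 0.7
grasp_force: 1.0
```

Call:
servo_tool(
  rows=[
    [0, 0, 0, 0, 0, 0.005, 0],
    [0, 0, 0, 0, 0, 0.005, 0],
    [0, 0, 0, 0, 0, 0.005, 0],
  ],
)

```text
t: 8.95
ee_pos: [504.6, -158.9, 40.4]
orientation: [-3.032, 0.822, -0.0]
ft_force: [0.8, 0.2, 3.0]
width: 0.2
grasp_force: 1.4
```

About 3 N, so contact began near TCP z = 44. I'll roll 12 mm from here as a test.

Call:
servo_tool(
  rows=[
    [0, 0, 0, 0, -0.01, 0, 0],
    [0, 0, 0, 0, -0.025, 0, 0],
    [0, 0, 0, 0, -0.04, 0, 0],
    [0, 0, 0, 0, -0.055, 0, 0],
    [0, 0, 0, 0, -0.06, 0, 0],
    [0, 0, 0, 0, -0.06, 0, 0],
  ],
)

```text
t: 9.7
ee_pos: [510.5, -148.2, 40.3]
orientation: [-3.032, 0.821, 0.0]
ft_force: [0.6, 1.4, 1.2]
width: 0.4
grasp_force: 0.7
```

Call:
servo_tool(
  rows=[
    [0, 0, 0, 0, 0, -0.04, 0],
    [0, 0, 0, 0, 0, -0.08, 0],
    [0, 0, 0, 0, 0.08, -0.08, 0],
    [0, 0, 0, 0, 0.12, -0.08, 0],
    [0, 0, 0, 0, 0.12, -0.08, 0],
  ],
)

```text
t: 10.32
ee_pos: [497.8, -170.0, 56.2]
orientation: [-3.032, 0.824, 0.001]
ft_force: [0.7, -0.4, 1.0]
width: 0.4
grasp_force: 0.0
```

```bash
cat > m2.py <<'E'
from wr import *
o,c,im,P,U,V=wrist();L=loc(P);r,g,b=im[...,0],im[...,1],im[...,2]
K,R,t=c['intrinsics'],c['R'],c['t'];C=-R.T@t
def plane(m,h):
    x=(U[m]-K[0,2])/K[0,0];y=(V[m]-K[1,2])/K[1,1];q=np.hypot(x,y)+1e-9
    d=np.stack([x/q*np.sin(q),y/q*np.sin(q),np.cos(q)],-1)@R
    p=loc(C+d*((h-C[2])/d[:,2])[:,None])
    p=p[(p[:,0]>38)&(p[:,0]<54)]
    return len(p),p.mean(0).round(1),np.percentile(p[:,1],[2,98]).round(1)
box=(U>100)&(U<300)&(V>90)&(V<200)
G=(g>1.6*r)&(g>1.4*b)&box&(L[...,0]>30)&(L[...,2]>30.5);Rd=(r>1.8*g)&(r>1.8*b)&box&(L[...,0]>30)&(L[...,2]>42.5)
a,e=plane(G,33),plane(Rd,45);print('green',a,'red',e,'gap',a[1][1]-e[1][1],'mid gap',a[2].mean()-e[2].mean())
print(o['t'],loc(o['ee_pos']),o['ft_force'])
E
python3 m2.py
```

```text
green (174, array([46.5, 98.4, 33. ]), array([ 94.6, 102.2])) red (131, array([45.8, 68. , 45. ]), array([65.8, 70.5])) gap 30.400000000000006 mid gap 30.25
10.325 [ 4.81015943e-02 -1.28228615e+01  5.62446655e+01] [ 0.70137338 -0.43509354  1.02652918]
```

The gap closed from 33.3 to 30.3 mm for 12 mm of rolling, so there is no slip. Next are full strokes of about 25 mm.

Call:
servo_tool(
  rows=[
    [0, 0, 0, 0, 0, 0.06, 0],
    [0, 0, 0, 0, 0, 0.083, 0],
    [0, 0, 0, 0, 0, 0.083, 0],
    [0, 0, 0, 0, -0.04, 0.083, 0],
    [0, 0, 0, 0, -0.08, 0.083, 0],
    [0, 0, 0, 0, -0.12, 0.083, 0],
    [0, 0, 0, 0, -0.125, 0.083, 0],
    [0, 0, 0, 0, -0.125, 0.04, 0],
    [0, 0, 0, 0, -0.125, 0, 0],
    [0, 0, 0, 0, 0, 0, 0],
  ],
)

```text
t: 11.62
ee_pos: [499.6, -169.1, 57.6]
orientation: [-3.033, 0.819, -0.003]
ft_force: [-0.3, -0.7, 0.0]
width: 0.4
grasp_force: 0.0
```

```bash
python3 m2.py
```

```text
green (104, array([46.7, 96.8, 33. ]), array([94.1, 99.5])) red (86, array([44.8, 72.8, 45. ]), array([70.9, 75.6])) gap 24.0 mid gap 23.549999999999997
11.625 [  1.1247296  -11.13433609  57.57209631] [-0.26337814 -0.67828616  0.03237153]
```

Call:
servo_tool(
  rows=[
    [0, 0, 0, 0, 0, 0.06, 0],
    [0, 0, 0, 0, 0, 0.083, 0],
    [0, 0, 0, 0, 0, 0.083, 0],
    [0, 0, 0, 0, -0.04, 0.083, 0],
    [0, 0, 0, 0, -0.08, 0.083, 0],
    [0, 0, 0, 0, -0.12, 0.083, 0],
    [0, 0, 0, 0, -0.125, 0.083, 0],
    [0, 0, 0, 0, -0.125, 0.04, 0],
    [0, 0, 0, 0, -0.125, 0, 0],
    [0, 0, 0, 0, 0, 0, 0],
  ],
)

```text
t: 12.92
ee_pos: [499.4, -169.1, 57.5]
orientation: [-3.033, 0.819, -0.003]
ft_force: [0.2, -0.4, 0.2]
width: 1.0
grasp_force: 0.0
```

Call:
servo_tool(
  rows=[
    [0, 0, 0, 0, 0, 0.06, 0],
    [0, 0, 0, 0, 0, 0.083, 0],
    [0, 0, 0, 0, 0, 0.083, 0],
    [0, 0, 0, 0, -0.04, 0.083, 0],
    [0, 0, 0, 0, -0.08, 0.083, 0],
    [0, 0, 0, 0, -0.12, 0.083, 0],
    [0, 0, 0, 0, -0.125, 0.083, 0],
    [0, 0, 0, 0, -0.125, 0.04, 0],
    [0, 0, 0, 0, -0.125, 0, 0],
    [0, 0, 0, 0, 0, 0, 0],
  ],
)

```text
t: 14.18
ee_pos: [499.5, -169.1, 57.5]
orientation: [-3.033, 0.819, -0.003]
ft_force: [0.1, 0.7, 0.1]
width: 0.8
grasp_force: 0.0
```

Call:
servo_tool(
  rows=[
    [0, 0, 0, 0, 0, 0, 0],
    [0, 0, 0, 0, 0, 0, 0],
  ],
)

```text
t: 14.42
ee_pos: [498.7, -169.3, 56.7]
orientation: [-3.032, 0.823, -0.001]
ft_force: [0.4, -0.9, -1.2]
width: 0.8
grasp_force: 0.0
```

```bash
python3 m2.py
```

```text
green (158, array([46.5, 98.9, 33. ]), array([ 95.3, 102.5])) red (126, array([45.7, 86.2, 45. ]), array([84. , 88.5])) gap 12.700000000000003 mid gap 12.650000000000006
14.425 [  0.4512299  -11.71348196  56.69864551] [ 0.37272258 -0.92546942 -1.19688355]
```

Call:
servo_tool(
  rows=[
    [0, 0, 0, 0, 0, 0.06, 0],
    [0, 0, 0, 0, 0, 0.083, 0],
    [0, 0, 0, 0, 0, 0.083, 0],
    [0, 0, 0, 0, -0.04, 0.083, 0],
    [0, 0, 0, 0, -0.08, 0.083, 0],
    [0, 0, 0, 0, -0.12, 0.083, 0],
    [0, 0, 0, 0, -0.125, 0.083, 0],
    [0, 0, 0, 0, -0.125, 0.04, 0],
    [0, 0, 0, 0, -0.125, 0, 0],
    [0, 0, 0, 0, 0, 0, 0],
  ],
)

```text
t: 15.72
ee_pos: [499.6, -169.1, 57.5]
orientation: [3.033, -0.819, 0.003]
ft_force: [-0.6, 0.2, -0.6]
width: 0.3
grasp_force: 0.0
```

Call:
servo_tool(
  rows=[
    [0, 0, 0, 0, 0, 0, 0],
    [0, 0, 0, 0, 0, 0, 0],
  ],
)

```text
t: 15.98
ee_pos: [498.7, -169.2, 56.7]
orientation: [-3.032, 0.823, -0.001]
ft_force: [1.0, 0.1, -0.4]
width: 0.4
grasp_force: 0.0
```

```bash
python3 m2.py
```

```text
green (19, array([ 44.5, 100.3,  33. ]), array([ 94.3, 102.9])) red (121, array([45.8, 92.6, 45. ]), array([90.3, 94.9])) gap 7.700000000000003 mid gap 6.0
15.975 [  0.43864619 -11.69253154  56.6807318 ] [ 0.99586972  0.07660521 -0.40556717]
```

Call:
servo_tool(
  rows=[
    [0, 0, 0, 0, 0, 0.06, 0],
    [0, 0, 0, 0, 0, 0.083, 0],
    [0, 0, 0, 0, 0, 0.083, 0],
    [0, 0, 0, 0, -0.04, 0.083, 0],
    [0, 0, 0, 0, -0.08, 0.083, 0],
    [0, 0, 0, 0, -0.12, 0.083, 0],
    [0, 0, 0, 0, -0.125, 0.083, 0],
    [0, 0, 0, 0, -0.125, 0.04, 0],
    [0, 0, 0, 0, -0.125, 0, 0],
    [0, 0, 0, 0, 0, -0.2, 0],
  ],
)

```text
t: 17.27
ee_pos: [497.2, -168.3, 95.7]
orientation: [-3.032, 0.819, 0.006]
ft_force: [-0.3, 0.2, -0.4]
width: 0.5
grasp_force: 0.0
```

Call:
servo_tool(
  rows=[
    [0, 0, 0, 0, 0.3, -0.2, 0],
    [0, 0, 0, 0, 0.6, -0.2, 0],
    [0, 0, 0, 0, 0.9, -0.2, 0],
    [0, 0, 0, 0, 1, -0.2, 0],
    [0, 0, 0, 0, 1, -0.2, 0],
    [0, 0, 0, 0, 1, -0.2, 0],
  ],
)

```text
t: 18.02
ee_pos: [397.6, -341.4, 136.6]
orientation: [-3.032, 0.822, 0.0]
ft_force: [0.7, 0.1, -0.9]
width: 0.3
grasp_force: 0.0
```

```bash
python3 meas.py; python3 - <<'E'
import cv2,glob,os
f=max(glob.glob('pics/t*.png'),key=os.path.getmtime);i=cv2.imread(f);cv2.imwrite('pics/v4.png',cv2.resize(i[150:320,220:480],None,fx=3,fy=3,interpolation=cv2.INTER_CUBIC))
E
```

```text
(np.int64(47), array([ 606.6, -102.7]), array([602.9, -99.7]), array([ 6.8, 34. ])) (np.int64(26), array([594.6, -94.7]), array([595. , -94.7]), array([ 3. , 19.6])) (np.int64(581), array([555., -73.]), array([554.3, -72.3]), array([23.6, 71.5])) gap mean -0.8639999999999999 rect -0.33840000000001125 jaw y 216.89999999999998
18.075 [ 397.82341143 -341.05446281  136.50531775] [ 0.15058663 -1.10273227  0.22361379]
```

View pics/v4.png

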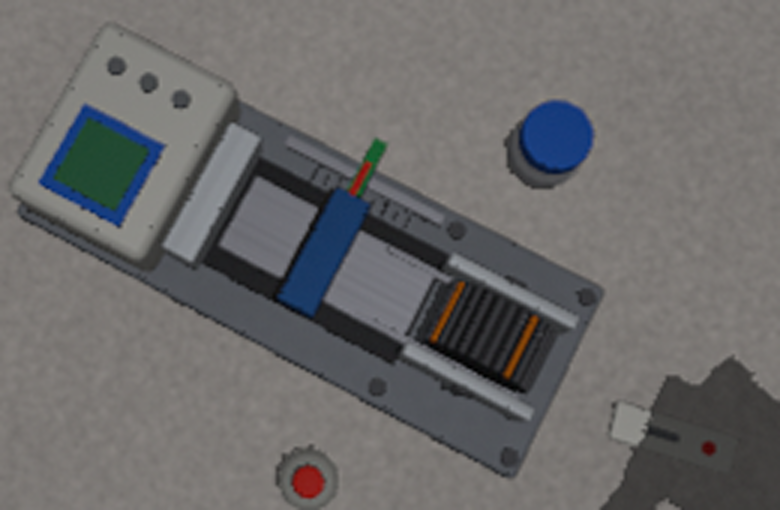

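The red pointer, at crop (361,178), lies over the green mark at (370,165), and the gap along the rail is about 0 mm. The bystanders haven't moved and the finger is clear.

```bash
python3 -c "
from workcell import ctrl
print(ctrl.close_job())"
```

```text
the job is handed in; nothing more can be done
None
```

The job is handed in: I rolled the wheel until the red pointer stood within about 1 mm of the green mark's middle by my last top-camera measurement, then took the finger clear, with the bystanders where they stood; no verdict came back.

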